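Check a leather-hard plate with the clay hardness gauge

TASK

The carved plate on the banding wheel is ready for a hardness check: first clear the wooden carving stick off it and stand the stick in the empty tool jar (either end down, let go of it). Then take the spring gauge out of its wooden stand and press its plunger gently onto the middle of the round medallion on the plate's sloping rim, with the gauge square to the rim's surface there, until the plunger is about half pushed in. Finish while holding the gauge still like that; do not put it down, do not knock the jar or bang the plate, and leave everything else on the table where it is.

Things in the scene. Friction and masses are not known exactly. Their poses are not given: they have to be found in the camera images.
- plate: Fixed dark clay plate, 200 mm across, on a round banding wheel (250 mm across, top at 60 mm height). Origin: on the table, on the wheel's axis; z up. Plate bottom flat to 48 mm radius, surface 66 mm high; the rim slopes up at 29 degrees to its edge, 100 mm from the axis, 90 mm high. Carved leaves and one round medallion on the rim, on the plate's +x side, in the half away from the robot.
- mark: The medallion: plain flat disc 26 mm across with a thin ring line 19 mm across, fixed on the plate's sloping rim 72 mm from the axis. Origin: centre of its face, 81 mm above the table. z axis: straight out of the face, up and towards the plate's middle, 29 degrees from vertical. At the start the carving stick lies over it.
- stick: Loose wooden carving stick, 240 mm long, 10 x 10 mm square (last 25 mm at each end 8 x 7 mm), 30 g, ends alike. Lies level across the plate on the rim's edge, over the medallion, its middle near the plate's middle. x axis along it; origin in the middle of its underside (axis line 5 mm above). At the start the underside is 90 mm above the table, 24 mm over the plate's bottom.
- stick_a (a point): Centre of the stick's end on its -x side, 120 mm from its middle.
- stick_b (a point): Centre of the stick's end on its +x side, 120 mm from its middle.
- jar: Loose heavy stoneware tool jar, empty, straight round wall, 74 mm outside, 64 mm inside, 100 mm tall, inner floor 8 mm above its underside, 0.7 kg. Origin: centre of its underside; z up. Stands to one side of the wheel (left or right varies).
- stand: Fixed square wooden block, 80 x 80 x 65 mm tall, with a 28 x 28 mm square hole through its middle; it holds the gauge upright. Origin: centre of its underside. On the other side of the wheel from the jar.
- gauge: Loose round aluminium spring gauge, 130 g, upright in the stand. z axis from plunger to barrel top. Origin: centre of the underside of its collar (40 mm across, 8 mm thick), which rests on the stand. Above: barrel 26 mm across, 8 to 98 mm above origin, to grip. Below: nose 22 mm across to 38 mm under origin, then plunger 8 mm across to 56 mm. Lift 60 mm straight up to clear the stand.
- gauge_tip (a point): Middle of the flat end of the plunger, on the gauge's axis, 56 mm below the gauge's origin when the plunger is out; it moves with the plunger.
- plunger (a joint): How far the spring plunger is pushed in: 0 out (at the start) to 0.014 m fully in. Spring: 0.8 N at first touch, rising by 0.2 N per mm, 2.2 N at half way.
- bowl: Bystander: biscuit-fired clay bowl, 84 mm across, 45 mm tall, beyond the wheel on the left. Origin: centre of underside.
- glaze: Bystander: glaze jar, 70 mm across, 90 mm tall, beyond the wheel on the right. Origin: centre of underside.
- rib: Bystander: flat wooden rib, about 115 x 50 x 6 mm, near the robot. Origin: in its underside.
- pebble: Bystander: burnishing pebble, 40 mm across, 20 mm tall, near the robot. Origin: centre of underside.
- trimmer: Bystander: flat-bladed clay tool, 180 mm long, lying near the robot on the right. Origin: in its underside, along its length.
- stamp: Bystander: small fired-clay stamp standing on its face, 32 mm across, 55 mm tall, on the left. Origin: centre of underside.

How it is judged:
On the way:
1. the stick stands in the jar, let go (((horizontal distance between stick_a and jar below 0.034 m and z of stick_a in the frame of jar below 0.03 m) or (horizontal distance between stick_b and jar below 0.034 m and z of stick_b in the frame of jar below 0.03 m)) and (angle between stick's own x axis and vertical below 0.7 rad or angle between stick's own x axis and vertical above 2.44 rad) and contact force between stick and the arm below 0.05 N and contact force between stick and the fingers below 0.05 N and linear speed of stick below 0.05 m/s and angle between jar's own z axis and vertical below 0.1 rad), for 0.3 s.
At the end, for the whole second after the job is handed in: Stick let go in the upright jar, its foot inside and within 30 mm of the jar's underside, leaning under 40 degrees. Gauge held still by the fingers, tip within 9 mm of the medallion's centre, within 0.15 rad of square to its face, plunger in 3 to 11 mm, pressing 0.6 to 6 N (all of step 1 and distance between gauge_tip and mark below 0.009 m and angle between the z axis of gauge and the z axis of mark, either way round below 0.15 rad and value of joint plunger between 0.003 and 0.011 m and contact force between gauge and plate between 0.6 and 6 N and contact force between the fingers and gauge above 1 N and contact force between gauge and stand below 0.05 N and linear speed of gauge below 0.02 m/s); the arm keeps its last pose, push and grip.
It fails at once if the gauge bangs or pushes hard on the plate (over 15 N) (contact force between gauge and plate above 15 N).
It fails at once if the arm pushes hard on the plate (over 20 N) (contact force between the arm and plate above 20 N).
It fails at once if the fingers push hard on the plate (over 20 N) (contact force between the fingers and plate above 20 N).
It fails at once if the jar is tipped or shoved over 30 mm (angle between jar's own z axis and vertical above 0.3 rad or distance of jar from where it was at the start of the episode above 0.03 m).
It fails at once if another thing on the table is moved over 25 mm (distance of any of bowl, glaze, rib, pebble, trimmer, stamp from where it was at the start of the episode above 0.025 m).
It also fails if it takes over 58 s, if anything falls off the work surface, if the arm or the gripper's body presses on something with over 40 N, if the wrist force passes 120 N, or if a joint passes its speed limit or range.

ROBOT

A 6-joint arm with a two-finger parallel gripper is mounted at the origin on the work surface. World frame = base frame: x ahead of the robot, y to its left, z up, the work surface at z = 0. Lengths are in m, angles in rad, forces in N, time in s.
With the tool pointing down it reaches from about 0.35 to 0.775 m from the base axis. Payload 7.3 kg.
Tool frame: the origin (TCP) lies on the centre line of the jaws, within the pads' length; the fingertips stand 17 mm ahead of it and the grasp point (between the pads) lies 2 mm behind it (robot.tcp_to_tips is the distance from the TCP to the fingertips, in m); z points along the fingers, y is the line along which they close (so a half turn about z gives the same grasp; the last joint's range is limited). The gripper opens to 92 mm and grips with 3 to 60 N. Pads are 19 mm wide; open, the fingers measure 130 mm over their backs; the gripper's body (75 mm by 190 mm) begins 47 mm behind the grasp point.
Start: joints at [1.046, 0.342, 1.524, -0, 1.275, -0.146], TCP at [0.194, 0.488, 0.244] pointing down, gripper open.
Joint ranges: [-2.53, 2.53], [-0.77, 2.02], [0.04, 2.7], [-1, 4.14], [0.28, 2.66], [-3.11, 3.11]. Speed limits (rad/s): [2.57, 2.57, 3.14, 3.14, 3.14, 3.14].

INTERFACE

Orientations are given as [roll, pitch, yaw] about the fixed x, y, z axes, in that order (R = Rz(yaw) Ry(pitch) Rx(roll)).
In Python, from cell import robot gives the robot as it stands. The module is installed in compiled form; this text tells all that it offers.
- The arm moves only by the tool carry_out, never from a script. Its argument "commands" is a list of rows, each a list of 3 entries, a list of its own where there are three numbers: the shift along the tool's x, y, z in m, then the turn about the tool's z in rad, then the opening, from 0 (shut) to 1 (fully open). In form: [[[dx, dy, dz], yaw, claw], ...]. A call has 1 to 20 rows; each row shifts and turns the commanded pose from where the row before left it, along the tool's axes as they then stand; what a row does not reach is not made up. A row lasts 1/8 s, in which the tool goes at most 62.5 mm and 10.7 degrees, less where a joint would pass 70% of its speed; a pose out of reach is approached as far as the arm can. A call is refused whole if a number of a shift passes 0.0625 or a number of a turn 0.188, either way. A call with a gripper value outside its range is refused whole. The fingers move at their own pace and stop on an object; "newtons" is the grip in N (left out, the last holds). Time passes only in rows, so rows that do not move let the fingers close. It gives the time, the measured TCP pose, the force, the opening and the grip force at its end, in the units of the state.
- robot.observe(): the state, without advancing time (a new reading comes with each control period).
- robot.read_camera(name): name is "side" or "top"; returns a dict with "pixels" (384x512x3 uint8, red, green, blue), "fx", "fy", "cx", "cy" (pixels), "k1" (the pictures are not rectified: a ray, as slopes to the right and down, at radius r is drawn at 1 + k1 r^2 times it, then the intrinsics apply), "view" (4x4, takes a point from world to camera coordinates). Camera axes: x right, y up, looking along -z (the intrinsics and any distortion apply to the point x, -y, -z); pixel columns grow to the right and rows downward; lengths in m; the calibration is good to about 2 mm. A picture is of the moment at which its call begins. There is no depth.
- robot.hand_in(): hands the job in; it is judged then, once.
Trained networks look in a picture, given as the dict that the camera call returned (one of the last four; its "shot" number tells which), for a name from the list of things; names that differ only in an ending like _2 or _b are one class to them, and where a whole thing is asked for, a point or a joint stands for the part that bears it (a point fixed in the world has none). Each returns a list of dicts, best first, with "p" (0 to 1); they miss things now and then, are a little off and sometimes report something else, mostly with a low value. They report only what shows in the picture. A call takes as long as a camera call.
- robot.find_in(picture, name): "at" ([column, row] in pixels, amid what is visible of it).
- robot.tip_of(picture, name): "at" ([column, row] in pixels: a listed point, or the origin of a listed thing).
The state is a dict: "time": time; "qpos": joint angles; "qvel": joint speeds; "joint_efforts": joint torques, N m; "tool_pos": TCP position; "tool_rot": TCP orientation; "contact_force": force on the tool from outside, world axes, zero at the start; "torque": the same for the moment, N m; "opening": finger opening in m; "grip_force": force on a finger pad.
Only numpy, scipy, OpenCV 4.12 (cv2) and the standard library are available. Lean on these libraries where they do the work, as an engineer would, in place of code of your own. Each camera call takes 0.05 s, during which the arm holds its last target. There are 200 camera calls.

## Working session

There is one attempt and no reset: what is moved stays moved. The work goes in short steps, Python scripts to look and compute and a tool call to move; the robot and the scene stay as the last step left them, time stands still between calls to the robot, and variables do not carry over. Pictures are saved under pics/ and viewed, at most 10 in all, crops included, and the job is handed in when it is done.

Besides the shell and the picture viewer there is one more tool, called after "Call:" as name([rows], argument=value, ...), one row to a line, values as JSON. carry_out: Moves the arm, as the interface text tells. Its arguments: {"type":"object","properties":{"commands":{"type":"array"},"newtons":{"type":"number"}},"required":["commands"]}

```bash
mkdir -p pics
cat > h.py <<'E'
import numpy as np, cv2, json
from scipy.optimize import least_squares
from cell import robot
def K(p): return np.array([[p['fx'],0,p['cx']],[0,p['fy'],p['cy']],[0,0,1.]]), np.array([p['k1'],0,0,0,0.])
def ray(p,uv):
    k,d=K(p); x,y=cv2.undistortPoints(np.array([[uv]],float),k,d)[0,0]
    V=np.array(p['view']); R=V[:3,:3]; return -R.T@V[:3,3], R.T@np.array([x,-y,-1.])
def onz(p,uv,z):
    o,d=ray(p,uv); return o+d*(z-o[2])/d[2]
def proj(p,X):
    V=np.array(p['view']); c=V[:3,:3]@np.array(X,float)+V[:3,3]; k,d=K(p)
    return cv2.projectPoints(np.array([[c[0],-c[1],-c[2]]]),np.zeros(3),np.zeros(3),k,d)[0][0,0]
def tri(obs):
    A=np.zeros((3,3));b=np.zeros(3)
    for p,uv in obs:
        o,d=ray(p,uv); d=d/np.linalg.norm(d); M=np.eye(3)-np.outer(d,d); A+=M;b+=M@o
    X=np.linalg.solve(A,b); return X,[np.linalg.norm(proj(p,X)-uv) for p,uv in obs]
def save(p,n,crop=None,s=1):
    im=cv2.cvtColor(p['pixels'],cv2.COLOR_RGB2BGR)
    if crop: im=im[crop[1]:crop[3],crop[0]:crop[2]]
    cv2.imwrite('pics/'+n,cv2.resize(im,None,fx=s,fy=s,interpolation=cv2.INTER_CUBIC))
E
python3 - <<'E'
from h import *
np.set_printoptions(precision=3,suppress=True)
s=robot.read_camera('side');t=robot.read_camera('top')
save(s,'s0.png');save(t,'t0.png')
for p in(s,t):
    V=np.array(p['view']);print(p['fx'],p['k1'],-V[:3,:3].T@V[:3,3],-V[2,:3])
for n in ['plate','mark','stick','stick_a','stick_b','jar','stand','gauge','gauge_tip','stamp','glaze','bowl','trimmer','pebble','rib']:
    r=[robot.tip_of(p,n) for p in(s,t)]
    print(n,[(np.round(x[0]['at'],1),round(x[0]['p'],2)) if x else None for x in r],end=' ')
    if all(r):
        print(*[np.round(v,3) for v in tri([(s,r[0][0]['at']),(t,r[1][0]['at'])])],end='')
    print()
print(robot.observe(),robot.tcp_to_tips)
E
```

```text
373.01088928574853 -0.09500906493839763 [0.331 0.553 0.63 ] [ 0.257 -0.682 -0.684]
396.9225772511098 -0.09899703976383249 [0.479 0.017 1.065] [ 0.043 -0.024 -0.999]
plate [(array([236.9, 221.4]), 0.93), (array([233.6, 174.1]), 0.74)] [ 0.568  0.033 -0.012] [0.14  0.118]
mark [(array([218.4, 176.8]), 0.54), (array([249.8, 148.9]), 0.41)] [ 0.627 -0.006  0.074] [0.116 0.104]
stick [(array([207.3, 160.6]), 0.82), (array([199.6, 212.5]), 0.76)] [0.514 0.122 0.255] [34.299 26.815]
stick_a [(array([207.3, 160.6]), 0.82), (array([199.6, 212.5]), 0.76)] [0.514 0.122 0.255] [34.299 26.815]
stick_b [(array([207.3, 160.6]), 0.82), (array([199.6, 212.5]), 0.76)] [0.514 0.122 0.255] [34.299 26.815]
jar [(array([305.8, 141. ]), 0.75), (array([360.9, 201. ]), 0.68)] [ 0.502 -0.318 -0.007] [1.135 1.192]
stand [(array([240.6, 327.9]), 0.88), (array([143.1, 211.8]), 0.79)] [ 0.46   0.274 -0.002] [0.488 0.324]
gauge [(array([242.3, 309.3]), 0.86), (array([136.2, 214.5]), 0.57)] [0.455 0.274 0.07 ] [0.821 0.538]
gauge_tip [(array([218.5, 175.2]), 0.73), (array([132.8, 212.9]), 0.51)] [0.481 0.226 0.314]
[... 343 characters left out ...]
None, (array([271.9, 241.4]), 0.91)] 
pebble [(array([275.7, 287.8]), 0.83), (array([176.1, 226.7]), 0.64)] [0.425 0.181 0.012] [0.925 0.662]
rib [(array([313.5, 254. ]), 0.68), (array([214.2, 243.4]), 0.68)] [0.38  0.079 0.011] [0.709 0.546]
{'time': 1.6, 'qpos': array([ 1.046,  0.342,  1.524,  0.   ,  1.275, -0.146]), 'qvel': array([-0.001,  0.   , -0.002, -0.   , -0.001, -0.   ]), 'joint_efforts': array([ -0.   , -43.113, -24.449,   0.072,   0.048,   0.   ]), 'tool_pos': array([0.194, 0.488, 0.244]), 'tool_rot': array([3.142, 0.   , 2.763]), 'contact_force': array([ 1.014, -0.668, -0.038]), 'torque': array([-0.007, -0.012,  0.065]), 'grip_force': 0.0, 'opening': 0.09217054129218129} 0.017
```

View pics/s0.png

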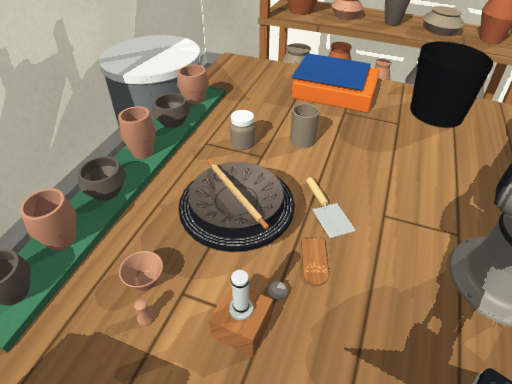

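View pics/t0.png

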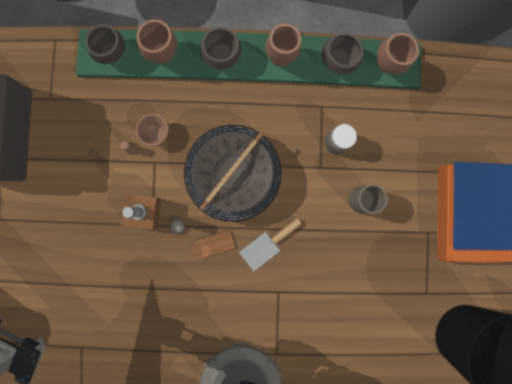

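Run:
```python
from h import *
np.set_printoptions(precision=4,suppress=True)
s=robot.read_camera('side');t=robot.read_camera('top')
ends=[]
for p,box,nm in((s,(196,155,276,235),'s'),(t,(190,122,275,218),'t')):
    im=p['pixels'][box[1]:box[3],box[0]:box[2]].astype(int)
    m=((im[...,0]-im[...,2]>45)&(im[...,0]>110)).astype(np.uint8)
    yy,xx=np.mgrid[0:m.shape[0],0:m.shape[1]]
    k,d=K(p)
    # only within wheel disc
    c=np.array([proj(p,[.568+.13*np.cos(a),.033+.13*np.sin(a),.09]) for a in np.linspace(0,6.28,40)]).astype(np.int32)-np.array(box[:2])
    dm=np.zeros_like(m);cv2.fillPoly(dm,[c.reshape(-1,1,2)],1);m&=dm
    n,l,st,_=cv2.connectedComponentsWithStats(m);i=1+np.argmax(st[1:,4]);print(st[1:,4])
    P=np.c_[xx[l==i],yy[l==i]]+np.array(box[:2])
    mu=P.mean(0);u=np.linalg.svd(P-mu,full_matrices=False)[2][0];q=(P-mu)@u
    e=[mu+u*q.min(),mu+u*q.max()]; e=sorted(e,key=lambda v:-v[1]) ;print(nm,e)
    for v in e: print(onz(p,v,.095))
    ends.append(e)
# near end = bottom in both
for i in(0,1): print(tri([(s,ends[0][i]),(t,ends[1][i])]))
for n in('plate','mark'):
  for p in (s,t): print(n,[(x['at'],x['p']) for x in robot.tip_of(p,n)][:3],onz(p,robot.tip_of(p,n)[0]['at'],0 if n=='plate' else .081))
for z,n in((.0,'jar'),(0,'stand'),(.065,'gauge')):
  for p in (s,t): print(n,onz(p,robot.tip_of(p,n)[0]['at'],z))
```

```text
[1385]
s [array([280.7722, 209.184 ]), array([204.2859, 151.0907])]
[0.46   0.0593 0.095 ]
[ 0.6847 -0.0558  0.095 ]
[799]
t [array([194.7913, 209.1708]), array([250.196 , 119.3367])]
[0.4714 0.1239 0.095 ]
[ 0.697  -0.0049  0.095 ]
(array([0.4591, 0.1145, 0.1518]), [np.float64(7.416692180416849), np.float64(5.708509658292272)])
(array([ 0.6741, -0.0092,  0.1343]), [np.float64(6.796071424359838), np.float64(6.269652134068447)])
plate [([242.0, 220.5], 0.67)] [0.5541 0.0363 0.    ]
plate [([232.6, 170.6], 0.67)] [0.5772 0.0363 0.    ]
mark [([235.3, 191.2], 0.65), ([219.1, 172.8], 0.48)] [0.57   0.0304 0.081 ]
mark [([144.5, 210.8], 0.65), ([250.4, 149.0], 0.55)] [0.4634 0.2501 0.081 ]
jar [ 0.3825 -0.0706  0.    ]
jar [ 0.5092 -0.3166  0.    ]
stand [0.4645 0.2699 0.    ]
stand [0.4669 0.2633 0.    ]
gauge [0.4572 0.2723 0.065 ]
gauge [0.4602 0.2754 0.065 ]
```

Run:
```python
from h import *
np.set_printoptions(precision=4,suppress=True)
s=robot.read_camera('side');t=robot.read_camera('top')
L=[]
for p,nm in((s,'s'),(t,'t')):
    im=p['pixels'].astype(int)
    m=((im[...,0]-im[...,2]>40)&(im[...,0]>110)).astype(np.uint8)
    c=np.array([proj(p,[.568+.09*np.cos(a),.035+.09*np.sin(a),.09]) for a in np.linspace(0,6.28,40)]).astype(np.int32)
    dm=np.zeros_like(m);cv2.fillPoly(dm,[c.reshape(-1,1,2)],1);m&=dm
    n,l,st,_=cv2.connectedComponentsWithStats(m);i=1+np.argmax(st[1:,4]);print(st[1:,4])
    yy,xx=np.nonzero(l==i);P=np.c_[xx,yy].astype(float)
    mu=P.mean(0);u=np.linalg.svd(P-mu,full_matrices=False)[2][0]
    if u[1]<0:u=-u
    print(nm,mu,u)
    for sg in(-1,1):
        print([(d,*im[tuple(np.round(mu+sg*d*u).astype(int)[::-1])]) for d in range(25,62,2)])
A=cv2.resize(s['pixels'][150:240,190:285],None,fx=4,fy=4,interpolation=3)
B=cv2.resize(t['pixels'][120:220,180:280],None,fx=4,fy=4,interpolation=3)
o=np.zeros((400,800,3),np.uint8);o[:360,:380]=A;o[:400,390:790]=B
cv2.imwrite('pics/c.png',o[...,::-1])
```

```text
[  1   1 486   1   1   1]
s [235.8724 191.9115] [0.6605 0.7508]
[(25, np.int64(235), np.int64(203), np.int64(139)), (27, np.int64(235), np.int64(204), np.int64(140)), (29, np.int64(233), np.int64(199), np.int64(135)), (31, np.int64(231), np.int64(195), np.int64(133)), (33, np.int64(232), np.int64(197), np.int64(133)), (35, np.int64(231), np.int64(196), np.int64(133)), (37, np.int64(212), np.int64(147), np.int64(87)), (39, np.int64(207), np.int64(139), np.int64(81)), (41, np.int64(208), np.int64(139), np.int64(82)), (43, np.int64(195), np.int64(133), np.int64(80)), (45, np.int64(163), np.int64(120), np.int64(75)), (47, np.int64(170), np.int64(126), np.int64(78)), (49, np.int64(164), np.int64(120), np.int64(76)), (51, np.int64(160), np.int64(119), np.int64(74)), (53, np.int64(155), np.int64(114), np.int64(71)), (55, np.int64(103), np.int64(76), np.int64(46)), (57, np.int64(167), np.int64(123), np.int64(77)), (59, np.int64(168), np.int64(123), np.int64(77)), (61, np.int64(167), np.int64(124), np.int64(77))]
[(25, np.int64(235), np.int64(202), np.int64(137)), (27, np.int64(236), np.int64
[... 2116 characters left out ...]
)), (35, np.int64(174), np.int64(146), np.int64(108)), (37, np.int64(178), np.int64(149), np.int64(110)), (39, np.int64(158), np.int64(123), np.int64(89)), (41, np.int64(146), np.int64(106), np.int64(74)), (43, np.int64(146), np.int64(104), np.int64(73)), (45, np.int64(147), np.int64(105), np.int64(73)), (47, np.int64(146), np.int64(105), np.int64(73)), (49, np.int64(136), np.int64(98), np.int64(68)), (51, np.int64(125), np.int64(98), np.int64(70)), (53, np.int64(135), np.int64(105), np.int64(76)), (55, np.int64(136), np.int64(106), np.int64(76)), (57, np.int64(127), np.int64(99), np.int64(71)), (59, np.int64(122), np.int64(95), np.int64(69)), (61, np.int64(115), np.int64(89), np.int64(65))]
```

View pics/c.png

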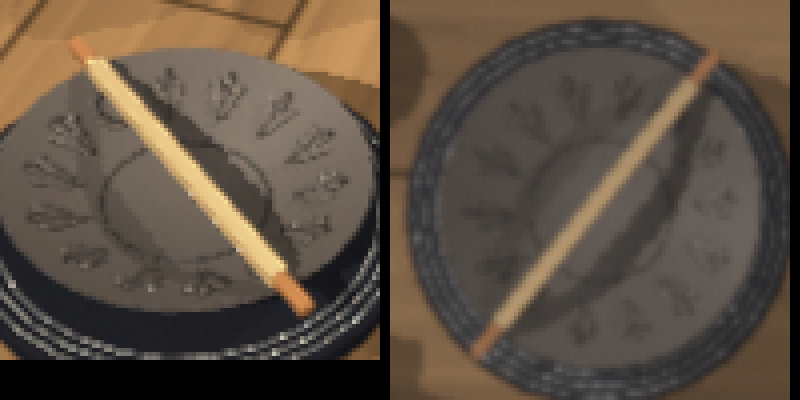

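Run:
```python
from h import *
np.set_printoptions(precision=4,suppress=True)
s=robot.read_camera('side');t=robot.read_camera('top')
for a,b in(((266.4,226.8),(201.2,208)),((208.5,160.3),(261.7,132.3))):
    print(tri([(s,a),(t,b)]),onz(t,b,.095),onz(s,a,.095))
# ellipse fit of the plate + wheel in top view: rough axis from wheel outline
# jar rim/plate centre checks
for n,z in(('jar',.05),('stand',.04),('gauge',.1),('glaze',.05),('stamp',.03),('plate',.075)):
    a,b=robot.find_in(s,n),robot.find_in(t,n)
    if a and b: print(n,a[0]['at'],b[0]['at'],onz(s,a[0]['at'],z),onz(t,b[0]['at'],z))
```

```text
(array([0.4737, 0.1086, 0.0899]), [np.float64(0.5070296003317137), np.float64(0.3938889784687498)]) [0.4747 0.1084 0.095 ] [0.4715 0.1125 0.095 ]
(array([ 0.6656, -0.035 ,  0.0887]), [np.float64(0.5481054784363656), np.float64(0.5081118997894299)]) [ 0.6656 -0.0342  0.095 ] [ 0.6604 -0.0284  0.095 ]
jar [308.2, 124.4] [368.7, 200.5] [ 0.4979 -0.3194  0.05  ] [ 0.506  -0.3201  0.05  ]
gauge [239.5, 295.0] [135.4, 210.8] [0.4627 0.2676 0.1   ] [0.463  0.2679 0.1   ]
glaze [240.3, 129.9] [339.2, 137.1] [ 0.6645 -0.2267  0.05  ] [ 0.6691 -0.2393  0.05  ]
stamp [146.5, 313.9] [260.8, 250.9] [0.6178 0.3241 0.03  ] [ 0.3673 -0.0438  0.03  ]
plate [235.6, 207.7] [233.3, 171.6] [0.5531 0.0698 0.075 ] [0.5678 0.0332 0.075 ]
```

Call:
carry_out([
  [[0,0,0],0.129,0.5],
  [[0,0,0],0.129,0.5],
  [[-0.038,-0.0117,0],0,0.5],
  [[-0.038,-0.0117,0],0,0.5],
  [[-0.038,-0.0117,0],0,0.5],
  [[-0.038,-0.0117,0],0,0.5],
  [[-0.038,-0.0117,0],0,0.5],
  [[-0.038,-0.0117,0],0,0.5],
  [[-0.038,-0.0117,0],0,0.5],
  [[-0.038,-0.0117,0],0,0.5],
  [[-0.038,-0.0117,0],0,0.5],
  [[-0.038,-0.0117,0],0,0.5],
  [[-0.038,-0.0117,0],0,0.5],
  [[-0.038,-0.0117,0],0,0.5],
  [[0,0,0.04],0,0.5],
  [[0,0,0.03],0,0.5],
  [[0,0,0.02],0,0.5],
  [[0,0,0],0,0.5],
], newtons=5)

```text
time: 5.45
tool_pos: [0.4764, 0.1037, 0.1526]
tool_rot: [-3.14, -0.003, 2.505]
contact_force: [0.0, -0.5, 0.4]
opening: 0.0457
grip_force: 0.0
```

```bash
cat >> h.py <<'E'
def go(x,y,z,yaw):
    o=robot.observe();r=o['tool_rot'];P=o['tool_pos'];w=r[2]
    t=-(yaw-w+np.pi)%(2*np.pi)
    t=-((yaw-w+np.pi)%(2*np.pi)-np.pi)
    d=np.array([x,y,z])-P;c,s=np.cos(yaw),np.sin(yaw)
    print('turn',round(t,3),'then shift',np.round([c*d[0]+s*d[1],s*d[0]-c*d[1],-d[2]],4),'| now',np.round(P,4),np.round(r,3),'t',o['time'])
E
python3 - <<'E'
from h import *
go(.4785,.105,.105,2.505)
s=robot.read_camera('side');t=robot.read_camera('top')
A=cv2.resize(s['pixels'][100:260,190:350],None,fx=2.5,fy=2.5,interpolation=3)
B=cv2.resize(t['pixels'][110:270,150:310],None,fx=2.5,fy=2.5,interpolation=3)
cv2.imwrite('pics/c1.png',np.hstack([A,B])[...,::-1])
E
```

```text
turn -0.0 then shift [-0.0009  0.0023  0.0476] | now [0.4764 0.1037 0.1526] [-3.140e+00 -3.000e-03  2.505e+00] t 5.45
```

View pics/c1.png

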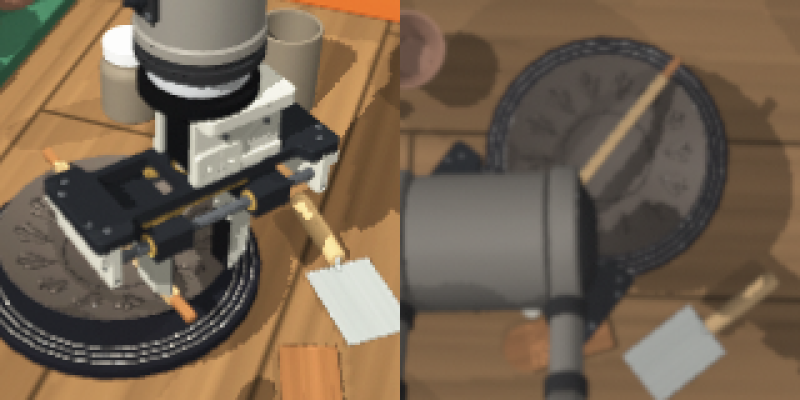

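Call:
carry_out([
  [[-0.001,0.002,0.02],0,0.5],
  [[0,0,0.015],0,0.5],
  [[0,0,0.0125],0,0.5],
  [[0,0,0],0,0.5],
  [[0,0,0],0,0.0],
  [[0,0,0],0,0.0],
  [[0,0,0],0,0.0],
  [[0,0,0],0,0.0],
  [[0,0,0],0,0.0],
], newtons=5)

```text
time: 6.68
tool_pos: [0.4793, 0.1048, 0.1063]
tool_rot: [3.141, 0.0, 2.505]
contact_force: [-0.7, -0.3, 0.6]
opening: 0.008
grip_force: 5.0
```

Call:
carry_out([
  [[0,0,-0.02],0,0.0],
  [[0,0,-0.035],0,0.0],
  [[0,0,-0.04],0,0.0],
  [[0,0,-0.04],0,0.0],
  [[0,0,-0.04],0,0.0],
  [[0,0,-0.04],0,0.0],
  [[0,0,-0.035],0,0.0],
  [[0,0,-0.03],0,0.0],
  [[0,0,0],0,0.0],
  [[0,0,0],0,0.0],
], newtons=3.5)

```text
time: 7.92
tool_pos: [0.4789, 0.1048, 0.3852]
tool_rot: [-3.141, -0.001, 2.505]
contact_force: [0.5, 0.2, -0.7]
opening: 0.008
grip_force: 3.5
```

Run:
```python
from h import *
s=robot.read_camera('side');t=robot.read_camera('top')
A=cv2.resize(s['pixels'][0:280,150:430],None,fx=1.5,fy=1.5,interpolation=3)
B=cv2.resize(t['pixels'][50:330,120:370],None,fx=1.5,fy=1.5,interpolation=3)
cv2.imwrite('pics/c2.png',np.hstack([A,B])[:,:800,::-1]);print(robot.observe()['tool_pos'],robot.observe()['qpos'])
```

```text
[0.47882463 0.10474966 0.38488462] [ 5.88075913e-02  2.06661962e-01  1.32697151e+00  8.73863666e-05
  1.61055441e+00 -8.75144498e-01]
```

View pics/c2.png

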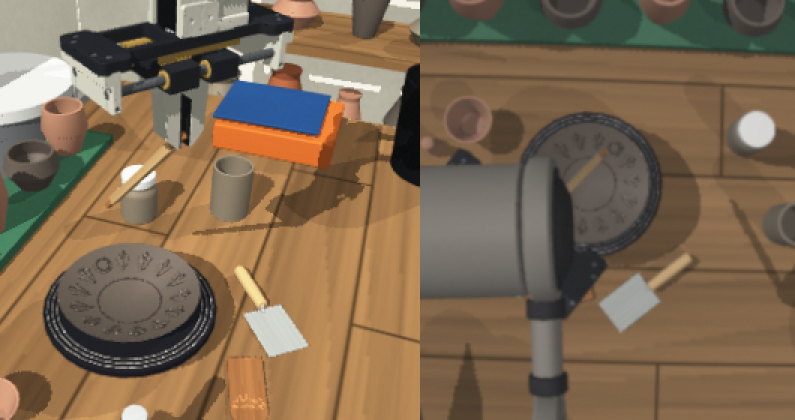

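Run:
```python
from h import *
np.set_printoptions(precision=4,suppress=True)
s=robot.read_camera('side');t=robot.read_camera('top')
for n in('stick_a','stick_b','mark'):
  for p in(s,t): print(n,[(x['at'],round(x['p'],2)) for x in robot.tip_of(p,n)][:3])
print(tri([(s,(222,137)),(t,(248,144.7))]))
print(onz(s,(219.3,176.7),.081))
```

```text
stick_a [([241.8, 119.4], 0.96), ([222.9, 140.0], 0.62)]
stick_a [([217.1, 176.6], 0.74), ([243.1, 152.0], 0.7)]
stick_b [([241.8, 119.4], 0.96), ([222.9, 140.0], 0.62)]
stick_b [([217.1, 176.6], 0.74), ([243.1, 152.0], 0.7)]
mark [([218.6, 175.8], 0.42)]
mark [([248.1, 147.0], 0.61)]
(array([ 0.6138, -0.0011,  0.1903]), [np.float64(2.4042376918272463), np.float64(2.1913433996593987)])
[0.6213 0.0001 0.081 ]
```

Call:
carry_out([
  [[0,0,0],0.187,0.0],
  [[0,0,0],0.187,0.0],
  [[0,0,0],0.187,0.0],
  [[0,0,0],0.187,0.0],
  [[0,0,0],0.187,0.0],
  [[-0.055,0.004,0],0,0.0],
  [[-0.055,0.004,0],0,0.0],
  [[-0.045,0.004,0],0,0.0],
  [[-0.035,0.004,0],0,0.0],
  [[-0.03,0.004,0],0,0.0],
  [[-0.02,0.004,0],0,0.0],
  [[-0.015,0.002,0],0,0.0],
  [[-0.01,0,0],0,0.0],
  [[0,0,0],0,0.0],
  [[0,0,0],0,0.0],
], newtons=3)

```text
time: 10.3
tool_pos: [0.505, -0.1596, 0.3864]
tool_rot: [3.141, -0.0, 1.57]
contact_force: [-0.1, 0.2, -1.2]
opening: 0.0078
grip_force: 3.0
```

Run:
```python
from h import *
np.set_printoptions(precision=4,suppress=True)
s=robot.read_camera('side');t=robot.read_camera('top')
print(robot.observe()['tool_pos'],robot.observe()['tool_rot'])
for n in('stick_a','jar','mark'):
  for p in(s,t): print(n,[(x['at'],round(x['p'],2)) for x in robot.tip_of(p,n)][:3])
A=cv2.resize(s['pixels'][0:270,170:430],None,fx=1.5,fy=1.5,interpolation=3)
B=cv2.resize(t['pixels'][70:340,190:450],None,fx=1.5,fy=1.5,interpolation=3)
cv2.imwrite('pics/c3.png',np.hstack([A,B])[:,:800,::-1])
```

```text
[ 0.505  -0.1596  0.3864] [ 3.1413 -0.0001  1.5707]
stick_a [([298.0, 25.0], 0.94), ([300.1, 77.5], 0.88), ([297.7, 110.6], 0.57)]
stick_a []
jar [([306.4, 141.9], 0.55)]
jar []
mark [([276.7, 287.2], 0.56), ([241.3, 307.8], 0.44), ([221.0, 176.5], 0.39)]
mark [([250.5, 147.3], 0.51), ([156.1, 133.9], 0.23)]
```

View pics/c3.png

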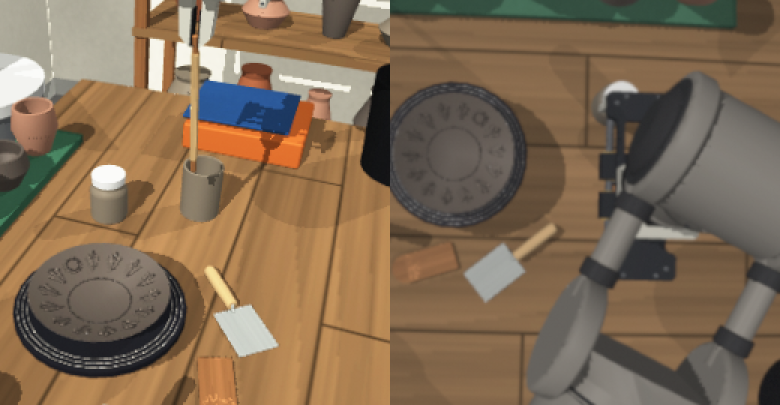

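Run:
```python
from h import *
np.set_printoptions(precision=4,suppress=True)
s=robot.read_camera('side')
o,d=ray(s,(298,110.8))
for L in (.215,.225,.235):
  # sphere intersection around grip
  g=np.array([.505,-.1596,.3884]);dd=d/np.linalg.norm(d);b=dd@(o-g);c=(o-g)@(o-g)-L*L;D=b*b-c
  print(L,D,[o+dd*(-b+k*np.sqrt(max(D,0))) for k in(-1,1)])
print(proj(s,[.505,-.1596,.3884]))
for y in(-.16,-.2,-.24,-.28): print(y,[proj(s,[.505,y,z]) for z in(.16,.18,.2)])
for X in([.505,-.318,.1],[.505,-.318,.0],[.505+.037,-.318,.1],[.505-.037,-.318,.1]): print(proj(s,X))
```

```text
0.215 0.01581667231962225 [array([0.4503, 0.0309, 0.305 ]), array([ 0.4983, -0.1787,  0.1744])]
0.225 0.02021667231962232 [array([0.4472, 0.0445, 0.3135]), array([ 0.5014, -0.1924,  0.1658])]
0.235 0.024816672319622257 [array([0.4443, 0.0573, 0.3215]), array([ 0.5043, -0.2052,  0.1579])]
[300.3904  18.8082]
-0.16 [array([292.4865, 119.6512]), array([293.0955, 112.1537]), array([293.7203, 104.4271])]
-0.2 [array([297.2054, 111.0383]), array([297.8611, 103.6639]), array([298.533,  96.074])]
-0.24 [array([301.6246, 102.972 ]), array([302.319,  95.723]), array([303.0296,  88.2711])]
-0.28 [array([305.7703,  95.4046]), array([306.4965,  88.282 ]), array([307.2388,  80.9684])]
[307.3161 108.6127]
[304.0065 138.7524]
[294.1534 106.0159]
[320.6983 111.2759]
```

Call:
carry_out([
  [[-0.02,0.001,0],0,0.0],
  [[-0.025,0.001,0],0,0.0],
  [[-0.025,0.001,0],0,0.0],
  [[-0.02,0,0],0,0.0],
  [[-0.014,0,0],0,0.0],
  [[-0.008,0,0],0,0.0],
  [[0,0,0],0,0.0],
  [[0,0,0],0,0.0],
], newtons=3)

```text
time: 11.75
tool_pos: [0.508, -0.2717, 0.3864]
tool_rot: [3.141, -0.0, 1.57]
contact_force: [0.4, -0.4, 0.2]
opening: 0.0085
grip_force: 3.0
```

Run:
```python
from h import *
np.set_printoptions(precision=4,suppress=True)
s=robot.read_camera('side')
print(robot.observe()['tool_pos'],robot.observe()['tool_rot'])
for n in('stick_a','jar'):
  print(n,[(x['at'],round(x['p'],2)) for x in robot.tip_of(s,n)][:3],[(x['at'],round(x['p'],2)) for x in robot.find_in(s,n)][:3])
print([proj(s,[.508,-.315,z]) for z in (0,.05,.1)])
cv2.imwrite('pics/c4.png',cv2.resize(s['pixels'][0:170,230:380],None,fx=3.5,fy=3.5,interpolation=3)[...,::-1])
```

```text
[ 0.508  -0.2716  0.3864] [ 3.1413 -0.0001  1.5706]
stick_a [([308.5, 6.7], 0.85), ([312.5, 94.1], 0.8), ([308.7, 54.2], 0.55)] [([308.9, 52.9], 0.78), ([277.3, 286.1], 0.65)]
jar [([305.1, 139.4], 0.7)] [([308.3, 126.3], 0.75), ([242.4, 296.4], 0.22)]
[array([302.7272, 139.1033]), array([304.3004, 124.4895]), array([305.9592, 108.9429])]
```

View pics/c4.png

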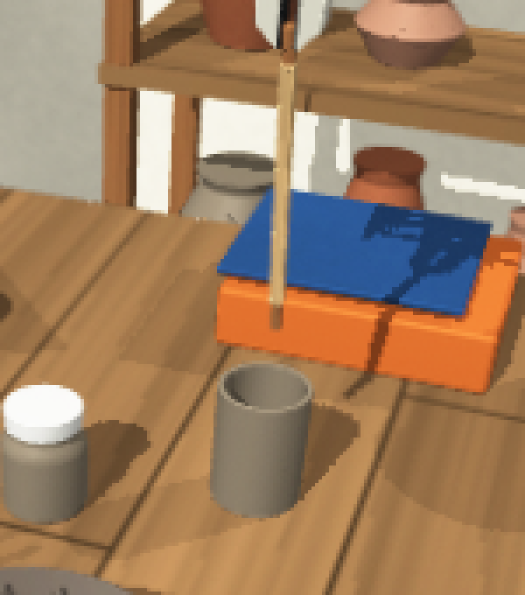

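Run:
```python
from h import *
np.set_printoptions(precision=4,suppress=True)
s=robot.read_camera('side')
o,d=ray(s,(309,93.5))
for L in (.222,.228,.233):
  g=np.array([.508,-.2717,.3884]);dd=d/np.linalg.norm(d);b=dd@(o-g);c=(o-g)@(o-g)-L*L;D=b*b-c
  print(L,o+dd*(-b+np.sqrt(D)))
# jar fit from rim contour extreme points
im=s['pixels'][100:150,285:325];
for x in ([.508,-.310],[.508,-.315],[.504,-.31],[.512,-.31]):
  c=np.array([proj(s,[x[0]+.037*np.cos(a),x[1]+.037*np.sin(a),.1]) for a in np.linspace(0,6.28,60)]);print(x,c.min(0),c.max(0))
```

```text
0.222 [ 0.4973 -0.2803  0.1668]
0.228 [ 0.4993 -0.2902  0.1613]
0.233 [ 0.5009 -0.2979  0.157 ]
[0.508, -0.31] [291.7332 102.79  ] [319.279  117.3251]
[0.508, -0.315] [292.254  101.9288] [319.7021 116.3607]
[0.504, -0.31] [293.1625 103.0622] [320.7344 117.6281]
[0.512, -0.31] [290.3066 102.5185] [317.8262 117.023 ]
```

Call:
carry_out([
  [[-0.012,0.004,0],0,0.0],
  [[0,0,0.02],0,0.0],
  [[0,0,0.03],0,0.0],
  [[0,0,0.03],0,0.0],
  [[0,0,0.03],0,0.0],
  [[0,0,0.02],0,0.0],
  [[0,0,0.008],0,0.0],
  [[0,0,0],0,0.0],
  [[0,0,0],0,0.0],
], newtons=3)

```text
time: 13.18
tool_pos: [0.5123, -0.2847, 0.2491]
tool_rot: [3.14, 0.001, 1.57]
contact_force: [-0.4, -0.0, -0.4]
opening: 0.0077
grip_force: 3.0
```

Run:
```python
from h import *
s=robot.read_camera('side')
print(robot.observe()['tool_pos'],robot.observe()['contact_force'])
for n in('stick_a','jar'):
  print(n,[(x['at'],round(x['p'],2)) for x in robot.tip_of(s,n)][:3],[(x['at'],round(x['p'],2)) for x in robot.find_in(s,n)][:3])
cv2.imwrite('pics/c5.png',cv2.resize(s['pixels'][0:170,230:380],None,fx=3.5,fy=3.5,interpolation=3)[...,::-1])
```

```text
[ 0.5122258  -0.28462765  0.2491623 ] [-0.29341569 -0.42136521 -0.15426725]
stick_a [([305.5, 62.7], 0.65)] [([305.8, 88.4], 0.65)]
jar [([305.2, 139.3], 0.66)] [([307.1, 125.5], 0.66)]
```

View pics/c5.png

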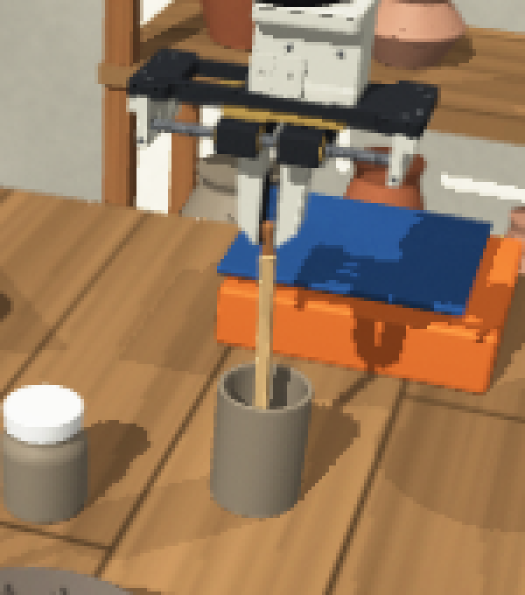

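Call:
carry_out([
  [[0,0,0.005],0,0.0],
  [[0,0,0],0,0.0],
  [[0,0,0],0,0.6],
  [[0,0,0],0,0.6],
  [[0,0,0],0,0.6],
  [[0,0,-0.02],0,0.6],
  [[0,0,-0.04],0,0.6],
  [[0,0,-0.05],0,0.6],
  [[0,0,-0.03],0,0.6],
  [[0,0,0],0,0.6],
])

```text
time: 14.68
tool_pos: [0.5124, -0.2847, 0.3858]
tool_rot: [3.137, 0.003, 1.57]
contact_force: [0.2, -0.4, -0.7]
opening: 0.0551
grip_force: 0.0
```

Run:
```python
from h import *
np.set_printoptions(precision=4,suppress=True)
s=robot.read_camera('side');t=robot.read_camera('top')
A=cv2.resize(s['pixels'][40:170,240:370],None,fx=3,fy=3,interpolation=3)
B=cv2.resize(s['pixels'][215:345,170:300],None,fx=3,fy=3,interpolation=3)
cv2.imwrite('pics/c6.png',np.hstack([A,B])[...,::-1])
for n in('mark','gauge','plate','stand'):
  for p in(s,t):print(n,[(x['at'],round(x['p'],2)) for x in robot.tip_of(p,n)][:3])
```

```text
mark [([217.4, 177.7], 0.64), ([237.6, 219.5], 0.57)]
mark [([134.4, 213.0], 0.67), ([270.8, 240.7], 0.24)]
gauge [([240.8, 311.1], 0.72)]
gauge [([136.9, 211.8], 0.56), ([270.2, 243.3], 0.3), ([175.9, 222.6], 0.25)]
plate [([238.4, 219.0], 0.59)]
plate [([234.1, 173.1], 0.88)]
stand [([242.0, 325.6], 0.64)]
stand [([145.9, 210.3], 0.6), ([271.5, 238.0], 0.4)]
```

View pics/c6.png

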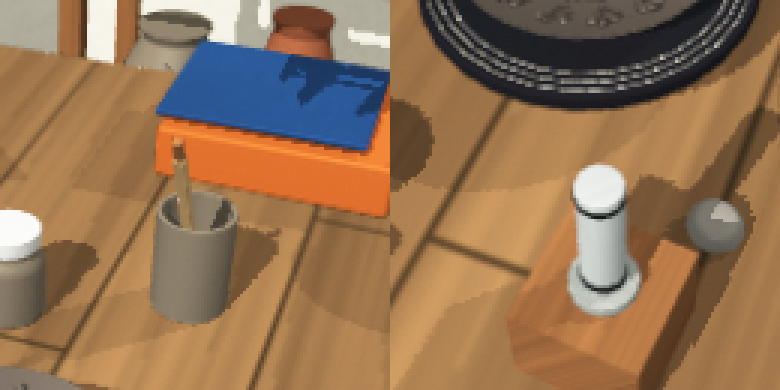

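Run:
```python
from h import *
np.set_printoptions(precision=4,suppress=True)
s=robot.read_camera('side');t=robot.read_camera('top')
def white(p,box,th):
    im=p['pixels'][box[1]:box[3],box[0]:box[2]].astype(int)
    m=((im.min(2)>th)&(im.max(2)-im.min(2)<40)).astype(np.uint8)
    n,l,st,c=cv2.connectedComponentsWithStats(m)
    i=1+np.argmax(st[1:,4]);return st[i]+np.array([box[0],box[1],0,0,0]),c[i]+np.array(box[:2])
print(white(s,(215,260,265,330),150))
st,c=white(t,(105,190,160,235),110);print(st,c)
for z,o in((.163,(240,277)),): print(onz(s,o,z))
print(onz(t,c,.163),onz(t,c,.11))
print('cap proj',[ (proj(p,[.458,.272,.163]),proj(p,[.458,.272,.065])) for p in(s,t)])
print(t['pixels'][200:226,118:150,1])
go(.46,.272,.22,1.5708)
```

```text
(array([230, 286,  23,  34, 458]), array([239.2031, 303.3057]))
[122 207  12  11 106] [127.4151 211.934 ]
[0.4577 0.2736 0.163 ]
[0.461  0.2698 0.163 ] [0.4599 0.2847 0.11  ]
cap proj [(array([240.205 , 276.0684]), array([241.695 , 309.0974])), (array([126.4174, 213.2027]), array([137.3176, 212.6264]))]
[[ 91  91  90  92  90  90  89  87  87  88  88  86  88  87  88  89  88  91
   94  95  96  97  97  98  98  98  99  99 100 100  99 100]
 [ 91  91  90  91  91  91  88  87  87  88  87  87  87  88  87  88  88  88
   90  91  92  94  95  97  97  97  98  98  99  98  98  99]
 [ 92  92  92  92  93  91  90  89  89  88  89  89  88  87  88  90  88  90
   90  92  93  93  92  94  97  97  97  97  97  97  97  98]
 [ 93  92  93  93  93  93  93  91  90  89  89  89  89  90  89  92  93  95
  101 105 105 101  96  95  95  96  97  97  98  99  99  98]
 [ 92  93  92  94  93  94  92  91  90  88  88  90  89  89  94 103 107 113
  121 124 124 123 120 112  97  93  95  97  98  98  97  97]
 [ 92  93  92  92  93  93  93  94  93  93  92  89  87  89 101 118 124 129
  134 134 135 140 142 135 115  97  89  89  93  95  95  9
[... 2076 characters left out ...]
8  98  97  97  95  95  94  94  95  96  96  98  98  97]
 [ 86  87  90  92  97  99  98  98  97  97  98  97  98  97  98  98  98  98
   97  97  97  97  98  96  96  97  96  98  98  97  98  98]
 [ 77  78  81  89  95  97  97  97  98  98  97  98  98  98  98  98  98  98
   97  98  97  97  98  98  97  97  97  98  98  98  98  97]
 [ 73  73  76  85  93  96  96  97  96  97  97  97  98  98  97  96  96  97
   98  98  97  98  98  98  98  99  98  98  98  99  97  98]
 [ 80  81  82  87  94  95  96  96  96  96  98  97  97  97  97  97  97  97
   97  97  97  98  98  98  98  98  98  97  98  98  98  98]]
turn -0.001 then shift [ 0.5562 -0.0519  0.163 ] | now [ 0.5119 -0.2842  0.383 ] [-3.141 -0.     1.57 ] t 15.275
```

Call:
carry_out([
  [[0.025,-0.002,0],0,1.0],
  [[0.045,-0.005,0],0,1.0],
  [[0.048,-0.005,0],0,1.0],
  [[0.048,-0.005,0],0,1.0],
  [[0.048,-0.005,0],0,1.0],
  [[0.048,-0.005,0],0,1.0],
  [[0.048,-0.005,0],0,1.0],
  [[0.048,-0.005,0],0,1.0],
  [[0.048,-0.005,0],0,1.0],
  [[0.048,-0.005,0],0,1.0],
  [[0.048,-0.005,0],0,1.0],
  [[0.034,0,0],0,1.0],
  [[0.02,0,0.04],0,1.0],
  [[0,0,0.05],0,1.0],
  [[0,0,0.05],0,1.0],
  [[0,0,0.02],0,1.0],
  [[0,0,0],0,1.0],
])

```text
time: 17.4
tool_pos: [0.4597, 0.2715, 0.2219]
tool_rot: [-3.138, 0.001, 1.57]
contact_force: [0.6, -0.1, 0.9]
opening: 0.0919
grip_force: 0.0
```

Run:
```python
from h import *
go(.4595,.272,.138,1.5708)
```

```text
turn -0.001 then shift [ 0.0005 -0.0002  0.0839] | now [0.4597 0.2715 0.2219] [-3.138e+00  1.000e-03  1.570e+00] t 17.4
```

Call:
carry_out([
  [[0,0,0.03],0,1.0],
  [[0,0,0.03],0,1.0],
  [[0,0,0.018],0,1.0],
  [[0,0,0.006],0,1.0],
  [[0,0,0],0,0.0],
  [[0,0,0],0,0.0],
  [[0,0,0],0,0.0],
  [[0,0,0],0,0.0],
  [[0,0,0],0,0.0],
  [[0,0,0],0,0.0],
  [[0,0,0],0,0.0],
], newtons=12)

```text
time: 18.77
tool_pos: [0.4604, 0.2718, 0.1392]
tool_rot: [3.142, -0.0, 1.57]
contact_force: [0.6, -0.7, 0.2]
opening: 0.0267
grip_force: 0.0
```

Call:
carry_out([
  [[0,0,0],0,0.0],
  [[0,0,0],0,0.0],
  [[0,0,0],0,0.0],
  [[0,0,-0.01],0,0.0],
  [[0,0,-0.013],0,0.0],
  [[0,0,-0.01],0,0.0],
  [[0,0,0],0,0.0],
], newtons=12)

```text
time: 19.65
tool_pos: [0.461, 0.272, 0.1735]
tool_rot: [3.139, -0.001, 1.57]
contact_force: [-0.1, 0.9, -1.6]
opening: 0.0255
grip_force: 12.0
```

Run:
```python
from h import *
np.set_printoptions(precision=4,suppress=True)
s=robot.read_camera('side');t=robot.read_camera('top');o=robot.observe();P=o['tool_pos'];print(P,o['opening'],o['grip_force'])
for n in('gauge','gauge_tip'):
  for p in(s,t):print(n,[(x['at'],round(x['p'],2)) for x in robot.tip_of(p,n)][:3])
print('expected origin',proj(s,[P[0],P[1],.098]),'if not lifted',proj(s,[P[0],P[1],.065]))
```

```text
[0.4603 0.2718 0.1723] 0.025415213786636928 11.999875456094742
gauge [([236.7, 301.2], 0.92)]
gauge [([132.4, 211.6], 0.5)]
gauge_tip []
gauge_tip [([129.2, 147.4], 0.51)]
expected origin [239.9243 298.2765] if not lifted [240.4384 308.5158]
```

Call:
carry_out([
  [[0.005,0,0],0,0.0],
  [[0.0055,0,0],0,0.0],
  [[0.0055,0,0],0,0.0],
  [[0.0055,0,0],0,0.0],
  [[0.0055,0,0.0005],0,0.0],
  [[0.0055,0,0.001],0,0.0],
  [[0.0055,0,0.001],0,0.0],
  [[0.0055,0,0.001],0,0.0],
  [[0.0055,0,0.0015],0,0.0],
  [[0.005,0,0.002],0,0.0],
  [[0.003,0,0.0015],0,0.0],
  [[0.002,0,0.001],0,0.0],
  [[0,0,0],0,0.0],
], newtons=12)

```text
time: 21.58
tool_pos: [0.4606, 0.331, 0.1628]
tool_rot: [3.141, -0.0, 1.57]
contact_force: [0.3, -0.5, 1.8]
opening: 0.0256
grip_force: 12.0
```

Run:
```python
from h import *
np.set_printoptions(precision=4,suppress=True)
s=robot.read_camera('side');t=robot.read_camera('top');o=robot.observe();P=o['tool_pos'];print(P,o['opening'],o['grip_force'],o['contact_force'])
for n in('gauge','gauge_tip'):
  for p in(s,t):print(n,[(x['at'],round(x['p'],2)) for x in robot.tip_of(p,n)][:3])
for f in(0,15,25,30,35):
  a=np.radians(f);u=np.array([0,np.sin(a),np.cos(a)]);g=P+[0,0,.002];print(f,proj(s,g-.076*u),'top',proj(s,g+.022*u))
A=cv2.resize(s['pixels'][220:350,170:300],None,fx=4,fy=4,interpolation=3)
cv2.imwrite('pics/c7.png',A[...,::-1])
```

```text
[0.4606 0.3308 0.1627] 0.025524022056506546 11.99965238571167 [ 0.357  -0.3253  0.8537]
gauge []
gauge [([175.8, 228.4], 0.68), ([125.5, 212.5], 0.67)]
gauge_tip []
gauge_tip []
0 [225.2373 333.6216] top [221.1955 300.6746]
15 [230.266  321.6045] top [219.4599 304.5677]
25 [233.2871 313.3034] top [218.3941 307.3725]
30 [234.6775 309.1302] top [217.9027 308.8028]
35 [235.9795 304.9694] top [217.4448 310.2354]
```

Call:
carry_out([
  [[0,0,0],0,0.0],
  [[0,0,0],0,0.0],
  [[0,0,-0.01],0,0.0],
  [[0,0,-0.02],0,0.0],
  [[0,0,-0.03],0,0.0],
  [[0,0,-0.03],0,0.0],
  [[0,0,-0.02],0,0.0],
  [[0,0,0],0,0.0],
  [[0,0,0],0,0.0],
], newtons=40)

```text
time: 23.0
tool_pos: [0.4601, 0.3306, 0.2719]
tool_rot: [-3.14, 0.001, 1.57]
contact_force: [0.0, -0.3, -1.6]
opening: 0.0256
grip_force: 40.0
```

Run:
```python
from h import *
np.set_printoptions(precision=4,suppress=True)
s=robot.read_camera('side');t=robot.read_camera('top');o=robot.observe();P=o['tool_pos'];print(P,o['opening'],o['grip_force'],o['contact_force'])
for n in('gauge','gauge_tip'):
  for p in(s,t):print(n,[(x['at'],round(x['p'],2)) for x in robot.tip_of(p,n)][:3],[(x['at'],round(x['p'],2)) for x in robot.find_in(p,n)][:3])
for f in(0,15,25,30,35):
  a=np.radians(f);u=np.array([0,np.sin(a),np.cos(a)]);g=P+[0,0,.002];print(f,proj(s,g-.076*u),proj(s,g-.132*u),'top',proj(t,g-.132*u))
c=proj(s,P).astype(int);print(c)
x0,y0=max(0,min(c[0]-50,512-150)),max(0,min(c[1]-50,384-110));print(x0,y0)
A=cv2.resize(s['pixels'][y0:y0+110,x0:x0+150],None,fx=5,fy=5,interpolation=3)
cv2.imwrite('pics/c8.png',A[...,::-1])
```

```text
[0.46   0.3306 0.2715] 0.025494121401134336 39.99933063983917 [ 0.5478 -0.1468 -1.4129]
gauge [([232.9, 272.8], 0.82)] [([220.5, 270.6], 0.88)]
gauge [([109.7, 212.4], 0.76)] [([104.7, 211.2], 0.79), ([248.3, 147.3], 0.55)]
gauge_tip [] []
gauge_tip [([346.4, 197.7], 0.68)] []
0 [221.1275 296.4448] [223.6003 317.008 ] top [104.2894 211.387 ]
15 [227.0616 283.2164] [232.8982 295.4215] top [118.109  211.8815]
25 [230.5975 273.9125] [238.3762 280.602 ] top [126.3577 212.2215]
30 [232.2182 269.1834] [240.8842 273.1363] top [130.1239 212.3926]
35 [233.7324 264.4317] [243.2319 265.6622] top [133.6202 212.5634]
[217 263]
167 213
```

View pics/c8.png

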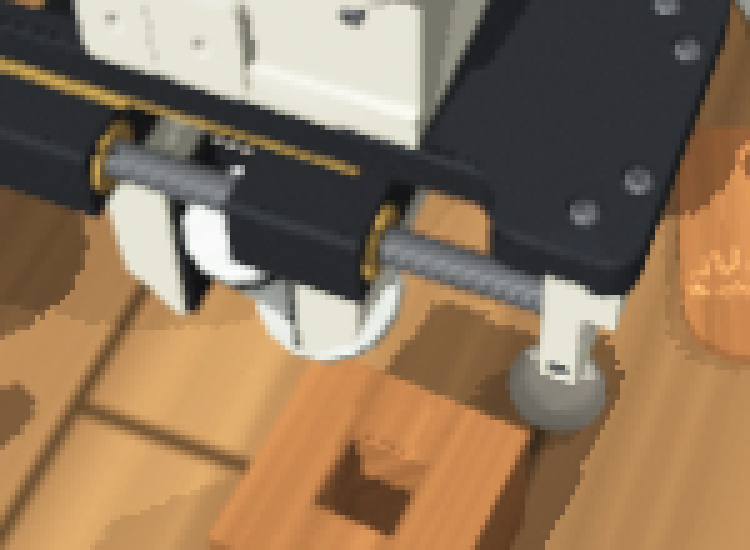

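Call:
carry_out([
  [[0,0,0],-0.159,0.0],
  [[0,0,0],-0.159,0.0],
  [[0,0,0],-0.159,0.0],
  [[0,0,0],-0.16,0.0],
  [[0,0,0],-0.16,0.0],
  [[0,0,0],-0.16,0.0],
  [[-0.0125,-0.009,0],0,0.0],
  [[-0.025,-0.018,0],0,0.0],
  [[-0.028,-0.02,0],0,0.0],
  [[-0.028,-0.02,0],0,0.0],
  [[-0.028,-0.02,0],0,0.0],
  [[-0.028,-0.02,0],0,0.0],
  [[-0.028,-0.02,0],0,0.0],
  [[-0.028,-0.02,0],0,0.0],
  [[-0.025,-0.018,0],0,0.0],
  [[-0.0215,-0.015,0.01],0,0.0],
  [[0,0,0.02],0,0.0],
  [[0,0,0.02],0,0.0],
  [[0,0,0],0,0.0],
], newtons=40)

```text
time: 25.88
tool_pos: [0.5615, 0.0375, 0.2214]
tool_rot: [-3.14, -0.003, 2.523]
contact_force: [-0.2, 1.1, -1.4]
opening: 0.0253
grip_force: 40.0
```

Run:
```python
from h import *
np.set_printoptions(precision=4,suppress=True)
s=robot.read_camera('side');t=robot.read_camera('top');o=robot.observe();P=o['tool_pos'];yaw=o['tool_rot'][2];print(P,o['tool_rot'],o['opening'],o['grip_force'],o['contact_force'])
obs=[(s,(218.8,176.6)),(t,(249.7,148.))]
print('mark',tri(obs),onz(s,obs[0][1],.081),onz(t,obs[1][1],.081))
for n in('gauge','gauge_tip','mark'):
  for p in(s,t):print(n,[(x['at'],round(x['p'],2)) for x in robot.tip_of(p,n)][:3],[(x['at'],round(x['p'],2)) for x in robot.find_in(p,n)][:3])
for f in(20,25,30,35):
  a=np.radians(f);u=np.array([np.sin(a)*np.cos(yaw),np.sin(a)*np.sin(yaw),np.cos(a)]);g=P+[0,0,.002];print(f,proj(s,g-.076*u),proj(s,g-.132*u),'top',proj(t,g-.076*u),proj(t,g-.132*u))
save(s,'s9.png');save(t,'t9.png');import pickle;pickle.dump((s,t,o),open('p9.pkl','wb'))
```

```text
[0.5627 0.0379 0.2234] [3.1413 0.0006 2.5247] 0.025689968343738878 39.99945402145386 [ 0.1084  0.2144 -0.7618]
mark (array([ 0.6275, -0.0066,  0.0739]), [np.float64(0.5672172210779886), np.float64(0.5080139128947241)]) [0.6225 0.0002 0.081 ] [ 0.6276 -0.006   0.081 ]
gauge [([216.6, 175.0], 0.71), ([231.5, 158.3], 0.7)] [([233.6, 153.5], 0.9)]
gauge [([141.1, 209.3], 0.31)] []
gauge_tip [] [([218.3, 175.6], 0.72), ([251.0, 141.3], 0.65)]
gauge_tip [] []
mark [([219.4, 173.5], 0.58), ([323.2, 207.0], 0.29)] [([217.4, 176.3], 0.48)]
mark [] []
20 [229.2267 160.9848] [225.6757 175.3476] top [237.5407 161.7084] [242.3353 157.9459]
25 [227.6072 158.4261] [223.0482 171.1084] top [239.1445 159.4689] [244.9897 154.2526]
30 [226.046  155.7411] [220.5186 166.6898] top [240.6931 157.2747] [247.5677 150.6168]
35 [224.5515 152.9456] [218.0973 162.113 ] top [242.1766 155.1394] [250.0556 147.0571]
```

Run:
```python
from h import *
import pickle
s,t,o=pickle.load(open('p9.pkl','rb'))
im=s['pixels'].astype(int)
print('cols 208..249')
for r in range(140,188): print(r,''.join(' .:-=+*#%@'[min(9,int(v)//26)] for v in im[r,208:250,2]))
```

```text
cols 208..249
140 ::----------===========+- :=+++=-:.  .-===
141 :-----------===========+-........:.  .+++*
142 :-----------===========+--=+=--:-:.  .+***
143 :------------===========:-=+*++==:. ..+***
144 ..::::-------===========--=+++==-.  ..+**+
145 :::...:::::--=========++--==++===:....+*+=
146 ----::::..::-=========++=-========:...++=-
147 --------::::.-=========+=-========--:.++-:
148 ------------:-=+=======+=-=======---:.+=::
149 -------------+*#*======+=-====-----::::--:
150 ------------=#%##*===++=--===--::::------:
151 -----------=#%%###***+++=--==-:.:::------:
152 -----------*#%*#%%%#**+++--==-:::::::::-::
153 -----------#%#=#%%%##**++====------:::::::
154 ----------+*##=*%%###***++====---------:::
155 ----------+###=-#%###**++===+=-----------:
156 ----------*###*-*###***+====+=------------
157 ----------*####=:=****++==:=+=------------
158 ----------+####*-.:++++==:-=+=------------
159 ----------=*####*=:...:..:=++=---------:::
160 ----------=*######+---::-+*#*=--------::::
161 -----------+*######******#%%*=------::::::
162 -----------=**#########%%%%*=----::::::::-
163 -
[... 469 characters left out ...]
-------::--::::------==--==--=====-==----=
174 ------::-----:::--=--==---===========--==-
175 ------:-------:----=--==----======-==--=-=
176 ------:-------:----=--=-----=========-==-=
177 --------------:---=------:--=======---=-==
178 -------:-----::::-=-=-----========-----===
179 -:------::---:::-=---=----==========:--===
180 -:-------::::--:-==--=---===========-=====
181 -------------:---===-==--=================
182 :-:----------------=--====================
183 ---:---------------=======================
184 -:----------------======----===-==========
185 -------------------------:::---:---=======
186 --------------------------------------====
187 -----:-----------:--:-==============--=--=
```

Call:
carry_out([
  [[-0.006,0.001,0.004],0,0.0],
  [[-0.006,0.001,0.005],0,0.0],
  [[-0.004,0.001,0.005],0,0.0],
  [[0,0,0.004],0,0.0],
  [[0,0,0.002],0,0.0],
  [[0,0,0],0,0.0],
  [[0,0,0],0,0.0],
], newtons=45)

```text
time: 27.45
tool_pos: [0.5773, 0.0317, 0.2029]
tool_rot: [3.141, 0.0, 2.527]
contact_force: [0.8, -0.4, -2.1]
opening: 0.0249
grip_force: 45.0
```

```bash
cat > look.py <<'E'
from h import *
np.set_printoptions(precision=4,suppress=True)
s=robot.read_camera('side');Ps=[]
for i in range(4): robot.read_camera('side');Ps.append(np.r_[robot.observe()['tool_pos'],robot.observe()['contact_force']])
P=np.mean(Ps,0);yaw=robot.observe()['tool_rot'][2];print(P,yaw,robot.observe()['time'],robot.observe()['grip_force'])
P=P[:3]
for f in(23,26,29):
  a=np.radians(f);u=np.array([np.sin(a)*np.cos(yaw),np.sin(a)*np.sin(yaw),np.cos(a)]);g=P+[0,0,.002];print(f,'origin',proj(s,g-.076*u),'tip',proj(s,g-.132*u),g-.132*u)
im=s['pixels'].astype(int)
for r in range(152,190): print(r,''.join(' .:-=+*#%@'[min(9,int(v)//26)] for v in im[r,200:245,2]))
E
python3 look.py
```

```text
[ 0.5774  0.0317  0.2029  0.1787  0.0475 -1.0522] 2.526829790630879 27.7 44.9993759393692
23 origin [223.4136 163.8202] tip [219.6323 176.5788] [0.6195 0.0019 0.0834]
26 origin [222.4859 162.2925] tip [218.1248 174.0527] [ 0.6246 -0.0017  0.0863]
29 origin [221.5782 160.7225] tip [216.6507 171.4663] [ 0.6296 -0.0052  0.0895]
152 ::---------------=========-=====-----:.:=-:::
153 :---------------+#*=======--====-----------::
154 ---------------*#*#*======--====-------------
155 --------------+#%*##+=++++=--==--------------
156 -------------=#%%*#%##*+++=--==--------------
157 -------------+##*+#%%##**++====--------------
158 -------------*##*=#%%##***++====-------------
159 ------------=*##*-*####**++===+=-------------
160 ------------=*###+-*##***++===+=-------------
161 ------------=*###*=:+***++=-:=+=------------:
162 -------------*####*-.-=++=::-=+=-::::::::::::
163 -------------+#####*=:.....-=+*+-::::::::::::
164 -------------=+#####*+=--=+**#%+:::::::::::::
165 --------------+*#######**#%%%%+::::::::::::::
166 --------------=**########%%%#*-::::::::::::::
167 --------------+****
[... 426 characters left out ...]

176 --------------:-------:-------=-----======-==
177 --------------:-------:-------------=======--
178 -----:---------:------:::-=-=-----=========--
179 --:::.:-:.:-----::--::::--=-==----==========:
180 --::::--:::------::::--:-=--==---===========-
181 --:--::--:-----------:---==---=-=============
182 :---=-:::-:---------------==--===============
183 ::--::-:---:---------------==================
184 -:-----::------------------==-==----===-=====
185 ::::-----------------------------:::---:---==
186 ::---:---------------------------------------
187 ::::---------:-----------:--:-==============-
188 :::---------::---------:--------=============
189 ::------------------------------=============
```

Call:
carry_out([
  [[0,0,0.002],0,0.0],
  [[0,0,0.002],0,0.0],
  [[0,0,0.002],0,0.0],
  [[-0.001,0,0.002],0,0.0],
  [[-0.001,0,0.002],0,0.0],
  [[0,0,0],0,0.0],
  [[0,0,0],0,0.0],
  [[0,0,0],0,0.0],
], newtons=45)

```text
time: 28.7
tool_pos: [0.579, 0.0305, 0.1928]
tool_rot: [3.141, 0.0, 2.527]
contact_force: [-0.4, 0.1, 1.3]
opening: 0.0253
grip_force: 45.0
```

```bash
sed -i 's/range(4)/range(10)/' look.py; python3 look.py
```

```text
[ 0.579   0.0305  0.1928  0.131  -0.0846  1.2257] 2.5268496810783105 29.25 44.99995172023773
23 origin [223.1919 167.0301] tip [219.4619 179.4783] [0.6211 0.0007 0.0733]
26 origin [222.2739 165.5134] tip [217.9692 176.9702] [ 0.6263 -0.0029  0.0761]
29 origin [221.3756 163.9556] tip [216.5094 174.4032] [ 0.6313 -0.0064  0.0793]
152 ::-------------===========--+*++==:.   +**+-:
153 :--------------==========+--=++==--....+*+=-:
154 ---------------===========:-=====---:..+*=---
155 ----------------==========:-====-----:.++=---
156 ----------------*+======++--====------:==----
157 ---------------*##*======+=-====-------------
158 --------------*#%%#*+====+--===--------------
159 -------------+#%%##%#*++++--===--------------
160 -------------*%#**#%%#**++=====--------------
161 -------------*##+=#%%##**+=====-------------:
162 ------------=*##*=*####**++==-=-:::::::::::::
163 ------------=*###=-*##***+======:::::::::::::
164 ------------=*##*+-=****++=--=+=:::::::::::::
165 ------------=*####+:.++++=-:-=+-:::::::::::::
166 -------------+#####+-...:..-+*+-:::::::::::::
167 -------------+##
[... 429 characters left out ...]

176 --------------::------:--::---==----======-==
177 --------------::------:----------:-========--
178 -----:--------::------::--=-------=========--
179 ---::.:-:::-----::---:::-=====----==========:
180 --::::--:::------::::--:-==--=---===========-
181 --:--::--::----------:---===--=--============
182 ----=-::--::--------------==-================
183 :---::-:--:::--------------==================
184 -------:::::--------------===-==----===-=====
185 ::::-----:-----------------=-----:::---:---==
186 ::-:::---------------------------------------
187 :::----------:-----------:--:--=============-
188 :::-:-------::---------:-:----==-============
189 :::::-------------------------=-=============
```

Run:
```python
from h import *
np.set_printoptions(precision=5,suppress=True)
s=robot.read_camera('side')
M=np.array([.626,-.004,.081]);c,q=np.cos(2.527),np.sin(2.527)
a=np.array([c*.8746,q*.8746,-.4848]);b=np.array([q,-c,0])
J=np.c_[proj(s,M+.005*a)-proj(s,M-.005*a),proj(s,M+.005*b)-proj(s,M-.005*b)]/10
print(J,np.linalg.solve(J,[.3,2.5]),proj(s,M))
for r in (9.5,13):
  C=np.array([proj(s,M+r/1000*(a*np.cos(k)+b*np.sin(k))) for k in np.linspace(0,6.28,60)]);print(C.min(0)-proj(s,M),C.max(0)-proj(s,M))
im=s['pixels'][168:184,208:230];np.set_printoptions(linewidth=200)
print(im[...,1])
```

```text
[[ 0.2103  -0.388  ]
 [ 0.3775   0.16565]] [5.62421 2.27514] [218.15406 175.06036]
[-4.20052 -3.89749] [4.18116 3.93203]
[-5.75422 -5.32572] [5.71586 5.38877]
[[128 123 119 115 114 129 164 192 200 199 200 199 188 191 186 181 174 213 228 228 227 215]
 [116 112 113 113 114 114 154 172 187 196 202 202 204 206 208 212 213 222 226 219 211 148]
 [111 110 112 113 114 114 168 191 183 182 196 200 205 209 210 220 222 221 214 182 119  75]
 [110 110 112 112 113 114 164 202 198 177 163 169 177 198 209 204 197 184 154 105  75  79]
 [110 110 111 112 112 112 141 192 205 192 171 165 151 139 125 116 104  95  79  63  64  67]
 [109 110 110 111 111 107  93 169 197 188 177 165 146 128 110  92  77  71  64  60  58  65]
 [110 110 110 112 112 108  85  76 158 176 167 151 134 109  81  72  70  69  69  64  61  67]
 [110 110 110 110 108  95  65  85 122 139 139 123 114  74  51  74  74  70  69  80  77  86]
 [106 107 107 101 103  96  67  86 100 110 113 113 112  92  65 101  94  82  83 107 110 109]
 [ 94  95  95  97  95  96  77  82  97 109 112 112 112 108  79  92 107 114 117 117 111 115]
 [ 93  87  92  96  97 100  87  59  88 103 109 112 107  86  68  85  86 108 117 117 117 112]
 [ 86  58  82  95  97  92  94  86  83  68  90 102  87  73  81  73 102 118 117 116 117 118]
 [ 83  62  83  95  96  96 104 111  94  80  76  73  75  93  91  84 106 115 118 117 116 117]
 [ 98  77  81  91  96  99 109 103  97  99 105 111  96  78 102 114 116 116 118 118 116 117]
 [ 86  98  74  78  94 105 111 112 112 100  99 101 103 110 113 114 114 116 116 117 117 117]
 [ 98  96  79  63  86 108 111 110 111 112 113 114 113 114 113 113 115 116 117 117 118 116]]
```

Call:
carry_out([
  [[0.002,0,-0.0035],0,0.0],
  [[0.0019,0,-0.0035],0,0.0],
  [[0.001,0,-0.0015],0,0.0],
  [[0.0022,0.0007,0.0012],0,0.0],
  [[0.0022,0.0008,0.0012],0,0.0],
  [[0,0,0],0,0.0],
  [[-0.0012,0,0.002],0,0.0],
  [[-0.0012,0,0.0022],0,0.0],
  [[-0.0012,0,0.0022],0,0.0],
  [[-0.0013,0,0.0021],0,0.0],
  [[0,0,0],0,0.0],
  [[0,0,0],0,0.0],
  [[0,0,0],0,0.0],
], newtons=45)

```text
time: 30.92
tool_pos: [0.5762, 0.0343, 0.1904]
tool_rot: [3.141, -0.0, 2.527]
contact_force: [-0.6, 0.6, 1.0]
opening: 0.0254
grip_force: 45.0
```

```bash
sed -i 's/^for r in range(152.*/print(im[168:184,208:230,1])/; 1a np.set_printoptions(linewidth=200)' look.py; python3 look.py
```

```text
[ 0.5762  0.0343  0.1903 -0.9245  0.7436  0.2064] 2.5268005985834945 31.475 45.00003933906555
23 origin [223.7326 169.3057] tip [219.9651 181.6468] [0.6184 0.0045 0.0708]
26 origin [222.8118 167.7824] tip [218.468  179.1285] [0.6235 0.0009 0.0737]
29 origin [221.9107 166.2183] tip [217.0041 176.5521] [ 0.6285 -0.0026  0.0769]
[[128 124 120 114 114 146 192 199 195 198 203 165  96  59  77 103 105  77  60  45  79 149]
 [117 110 111 113 113 133 166 192 200 201 201 200 176 118  72  56  48  65  66 113 161 212]
 [111 110 111 113 113 114 155 191 202 199 199 200 199 183 162 147 140 168 165 211 228 228]
 [110 110 112 112 114 114 133 168 192 196 200 202 202 203 205 206 207 223 228 227 226 219]
 [110 111 112 113 113 112 125 179 185 182 196 203 206 209 213 213 212 221 226 217 209 164]
 [109 110 111 111 111 106  93 183 201 183 171 181 195 196 209 215 213 209 206 169 107  75]
 [110 109 111 111 112 107  86 172 206 200 181 164 155 146 166 160 142 116  92  78  65  63]
 [110 111 110 109 111  97  70 128 186 199 189 174 160 142 164 136  97  84  67  69  62  58]
 [111 110 110 104 103 101  76  95 155 182 181 170 153 134 113  92  75  69  69  69  62  61]
 [109 110 110 109 101 105  87  83 108 149 164 152 137 118  83  71  71  70  69  69  64  75]
 [105 101 106 100 102 105  88  59  82 119 117 108 105  85  61  64  78  84  83  83  82 102]
 [ 88  65  86  95  98  93  94  84  77  64  90 101  86  72  81  73 102 117 117 116 117 118]
 [ 82  63  82  95  96  97 104 105  92  80  76  72  76  93  92  84 106 116 118 117 117 118]
 [ 98  77  80  92  96  96  97  99  98  99 105 109  96  79 102 115 115 116 118 117 117 117]
 [ 86  98  75  78  93  97  98 107 113  99  99 101 104 110 113 113 115 116 116 118 116 117]
 [ 98  97  81  64  84  96  96 107 112 113 113 114 114 113 114 114 115 116 117 118 117 116]]
```

```bash
python3 -c "
from cell import robot
s=robot.read_camera('side')
print([(x['at'],round(x['p'],2)) for n in('stick_a','jar') for x in robot.tip_of(s,n)][:4])
print(robot.observe()['contact_force'],robot.hand_in())"
```

```text
[([235.3, 220.8], 0.58), ([300.9, 112.9], 0.57), ([299.7, 89.6], 0.47), ([238.9, 143.5], 0.3)]
the job is handed in; nothing more can be done
[-1.06524935  0.67582598  0.16123177] None
```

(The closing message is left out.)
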